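# Find the rocking corner of the drying plate and press its shim flat

### The job

The lacquer sample has to dry on a plate that does not rock, but one of the plate's four corners is not properly supported. Press down on the plate's corners with the fingertips to find the one that gives way, then press the yellow shim tab beside that corner down flat. Leave the other three tabs standing up, do not pick anything up or shift the sample, and leave the plate level.

Things in the scene. Friction and masses are not known exactly. Their poses are not given: they have to be found in the camera images.
- stand: Fixed dark steel base board, 270x200x6, with four dowels round the plate that leave it 2 mm of play (tops 28 mm above the table). Origin on its underside, below the centre of the plate; at yaw 0 its x points away from the robot and y to the left.
- plate: Loose H-shaped aluminium plate, 170x170x8, 0.9 kg; waist 76 wide along x, an ear 40x47 at each corner. Origin: centre of its underside, 24 mm above the table; axes as the stand's. Rests on four pads, one under each blue ring. Three are solid; pressing above the fourth (unknown, not visible) with about 5 N sinks that corner 5 mm to a stop; it springs back when let go.
- sample: Black lacquered sample tile with a gold motif, 95x60x9, lying loose on the middle of the plate. Origin at the centre of its underside.
- corner_1 (a point): Centre of the blue ring on top of the plate's far left ear (stand at yaw 0), straight above its pad: the place to press. 32 mm above the table when the plate is level.
- corner_2 (a point): Centre of the blue ring on top of the plate's far right ear (stand at yaw 0), straight above its pad: the place to press. 32 mm above the table when the plate is level.
- corner_3 (a point): Centre of the blue ring on top of the plate's near left ear (stand at yaw 0), straight above its pad: the place to press. 32 mm above the table when the plate is level.
- corner_4 (a point): Centre of the blue ring on top of the plate's near right ear (stand at yaw 0), straight above its pad: the place to press. 32 mm above the table when the plate is level.
- tab_a (a joint): Swing of shim tab a, rad: 0 = standing up as at the start, 0.28 = flat (end stop). Needs about 8 N of pressing, stays where it is left. Which letter is at which corner differs every time: match by place. Going flat raises the support under its ear by about 5 mm: at the rocking corner that fills the gap, at a sound corner it jacks the plate out of level.
- tab_a_top (a point): Middle of the top of shim tab a: a yellow ribbed tread 36x28 (36 along the stand's x), hinged at its end next to the ear. About 41 mm above the table when up, 34 mm (2 mm over the plate) when flat. Each tab lies on the stand's -x side of its own ear, about 48 mm from the ring.
- tab_b (a joint): Swing of shim tab b, rad: 0 = standing up as at the start, 0.28 = flat (end stop). Needs about 8 N of pressing, stays where it is left. Which letter is at which corner differs every time: match by place. Going flat raises the support under its ear by about 5 mm: at the rocking corner that fills the gap, at a sound corner it jacks the plate out of level.
- tab_b_top (a point): Middle of the top of shim tab b: a yellow ribbed tread 36x28 (36 along the stand's x), hinged at its end next to the ear. About 41 mm above the table when up, 34 mm (2 mm over the plate) when flat. Each tab lies on the stand's -x side of its own ear, about 48 mm from the ring.
- tab_c (a joint): Swing of shim tab c, rad: 0 = standing up as at the start, 0.28 = flat (end stop). Needs about 8 N of pressing, stays where it is left. Which letter is at which corner differs every time: match by place. Going flat raises the support under its ear by about 5 mm: at the rocking corner that fills the gap, at a sound corner it jacks the plate out of level.
- tab_c_top (a point): Middle of the top of shim tab c: a yellow ribbed tread 36x28 (36 along the stand's x), hinged at its end next to the ear. About 41 mm above the table when up, 34 mm (2 mm over the plate) when flat. Each tab lies on the stand's -x side of its own ear, about 48 mm from the ring.
- tab_d (a joint): Swing of shim tab d, rad: 0 = standing up as at the start, 0.28 = flat (end stop). Needs about 8 N of pressing, stays where it is left. Which letter is at which corner differs every time: match by place. Going flat raises the support under its ear by about 5 mm: at the rocking corner that fills the gap, at a sound corner it jacks the plate out of level.
- tab_d_top (a point): Middle of the top of shim tab d: a yellow ribbed tread 36x28 (36 along the stand's x), hinged at its end next to the ear. About 41 mm above the table when up, 34 mm (2 mm over the plate) when flat. Each tab lies on the stand's -x side of its own ear, about 48 mm from the ring.
- jar_putty: Bystander: clear jar with grey-green cap, 66x66x82 mm, loose; origin at the centre of its underside.
- lacquer_tin: Bystander: dark red round tin, 73x70x78 mm, loose; origin at the centre of its underside.
- lacquer_bowl: Bystander: bowl, black outside and red inside, 114x114x56 mm, loose; origin at the centre of its underside.
- sand_block_grey: Bystander: grey sanding block, 48x74x28 mm, loose; origin at the centre of its underside.
- masking_tape: Bystander: roll of beige tape lying flat, 104x102x25 mm, loose; origin at the centre of its underside.

How it is judged (in metres and radians):
On the way, in this order (a step that is already met when the one before it is completed fails the run):
1. the rocking corner has been pressed by the fingers until it gave way (3 mm or more) (contact force between the fingers and plate above 1.5 N and height (world z) of any of corner_1, corner_2, corner_3, corner_4 below 0.029 m), for 0.1 s.
2. one shim tab is pressed flat, the plate level (((value of joint tab_a above 0.24 rad and value of joint each of tab_b, tab_c, tab_d below 0.08 rad) or (value of joint tab_b above 0.24 rad and value of joint each of tab_a, tab_c, tab_d below 0.08 rad) or (value of joint tab_c above 0.24 rad and value of joint each of tab_a, tab_b, tab_d below 0.08 rad) or (value of joint tab_d above 0.24 rad and value of joint each of tab_a, tab_b, tab_c below 0.08 rad)) and angle between plate's own z axis and vertical below 0.014 rad and height (world z) of plate between 0.0225 and 0.0257 m), for 0.2 s.
At the end, for the whole second after the job is handed in: Exactly one shim tab is flat (joint above 0.24 rad) and the other three still stand (below 0.08 rad); the plate lies at rest on its pads at its original height (within about 1.5 mm) and level (within 0.014 rad), which only the tab at the rocking corner allows; the sample lies flat on the plate (all of step 2 and linear speed of each of plate, sample below 0.02 m/s and z of sample in the frame of plate between 0.005 and 0.012 m); the robot touches nothing.
It fails at once if the plate is lifted (height (world z) of plate above 0.032 m).
It fails at once if the sample is lifted off the plate or shifted by more than 20 mm (z of sample in the frame of plate above 0.018 m or distance of sample from where it was at the start of the episode above 0.02 m).
It fails at once if a bystander (jar, tin, bowl, sanding block, tape) is moved by more than 20 mm (distance of any of jar_putty, lacquer_tin, lacquer_bowl, sand_block_grey, masking_tape from where it was at the start of the episode above 0.02 m).
It also fails if it takes over 48 s, if anything falls off the work surface, if the arm or the gripper's body presses on something with over 40 N, if the wrist force passes 120 N, or if a joint passes its speed limit or range.

### The arm

A 6-joint arm with a two-finger parallel gripper is mounted at the origin on a cart in front of the work surface, level with it; the furniture and walls round the work are solid. World frame = base frame: x ahead of the robot, y to its left, z up, the work surface at z = 0. Lengths are in mm, angles in rad, forces in N, time in s.
With the tool pointing down it reaches from about 325 to 900 mm from the base axis. Payload 3.5 kg.
Tool frame: the origin (TCP) lies between the finger pads; the fingertips stand 17 mm ahead of it and the grasp point (between the pads) lies 2 mm behind it; x points along the fingers, y is the direction in which the jaws open and shut, and the axes are right-handed (so a half turn about x gives the same grasp; the last joint's range is limited). The gripper opens to 85 mm and grips with 20 to 120 N. Pads are 22 mm wide; open, the fingers measure 114 mm over their backs; the gripper's body (76 mm by 85 mm) begins 54 mm behind the grasp point. The pads swing forward as they close: fully open they stand 13 mm farther back than shut.
Start: joints at [1.224, 0.276, -0.026, 1.268, 0, 1.467], TCP at [150.877, 606.513, 248.313] pointing down, gripper open.
Joint ranges: [-3.12, 3.12], [-0.85, 1.88], [-1.08, 1.24], [-1.95, 2.15], [-1.57, 1.53], [-3.14, 3.14]. Speed limits (rad/s): [2.57, 2.57, 3.14, 3.14, 3.14, 3.14].

### API

Orientations are given as a rotation vector (axis times angle).
In Python, from workcell import arm gives the robot as it stands.
- The arm moves only by the shell command python3 -m creep 'ROWS' [OPENING] [FORCE]. ROWS is JSON, a list of rows, each a list of 4 numbers: the shift along the tool's x, y, z in mm, then the turn about the tool's x in degrees. A call has 1 to 12 rows; each row shifts and turns the pose as measured when the row begins, along the tool's axes as they then stand; what a row does not reach is not made up. A row lasts 1/8 s, in which the tool goes at most 62.5 mm and 10.7 degrees, less where a joint would pass 70% of its speed; a pose out of reach is approached as far as the arm can. A call is refused whole if a number of a shift passes 62.5 or a number of a turn 10.7, either way. A call with a gripper value outside its range is refused whole. OPENING is the opening, from 0 (shut) to 1 (fully open), set as the call begins (- or left out, the last holds). The fingers move at their own pace and stop on an object; FORCE is the grip in N (left out, the last holds). Time passes only in rows, so rows that do not move let the fingers close. It gives the time, the measured TCP pose, the force and the opening at its end, in the units of the state.
- arm.read_state(): the state, without advancing time (a new reading comes with each control period).
- arm.capture(name): name is "side" or "top" or "wrist"; returns a dict with "image" (420x560x3 uint8, red, green, blue), "depth" (420x560 float32, mm along the optical axis (not along the pixel's ray), 0 where there is no reading), "camera_matrix" (3x3 intrinsics, pixels), "eye" and "rotation" of the camera in the world. Camera axes: x right, y down, z forward; pixel columns grow to the right and rows downward; lengths in mm; the calibration is good to about 2 mm. A picture is of the moment at which its call begins.
- arm.sign_off(): hands the job in, once; it reports no verdict.
Trained networks look in a picture, given as the dict that the camera call returned (one of the last four; its "shot" number tells which), for a name from the list of things; names that differ only in an ending like _2 or _b are one class to them, and where a whole thing is asked for, a point or a joint stands for the part that bears it (a point fixed in the world has none). Each returns a list of dicts, best first, with "conf" (0 to 1); they miss things now and then, are a little off and sometimes report something else, mostly with a low value. They report only what shows in the picture. A call takes as long as a camera call.
- arm.silhouettes(picture, name): "mask" (420x560 bool, what is visible of it) and "extent" ([centre column, centre row, width, height] in pixels, round what is visible of it).
The state is a dict: "clock": time; "joints": joint angles; "joint_velocities": joint speeds; "joint_torque": joint torques, N m; "eef_pos": TCP position; "tcp_rot": TCP orientation; "force": force on the tool from outside, world axes, zero at the start; "ft_torque": the same for the moment, N m; "gripper_width": opening from 0.0 (shut) to 1.0 (fully open).
Only numpy, scipy, OpenCV 4.12 (cv2) and the standard library are available. Lean on these libraries where they do the work, as an engineer would, in place of code of your own. Each camera call takes 0.05 s, during which the arm holds its last target. There are 200 camera calls.

## Working session

There is one attempt and no reset: what is moved stays moved. The work goes in short steps, Python scripts to look and compute and a shell command to move; the robot and the scene stay as the last step left them, time stands still between calls to the robot, and variables do not carry over. Pictures are saved under pics/ and viewed, about 8 in all and at most 12, crops included, and the job is handed in when it is done.

```bash
mkdir -p pics; cat > h.py <<'E'
from workcell import arm
import numpy as np, cv2
from scipy.spatial.transform import Rotation as R
def save(p,n): cv2.imwrite('pics/'+n,cv2.cvtColor(p['image'],cv2.COLOR_RGB2BGR))
def world(p,u,v,z=None):
    "pixels (and depth, or world plane z) to world mm"
    u=np.atleast_1d(u).astype(float);v=np.atleast_1d(v).astype(float)
    K=np.array(p['camera_matrix']);r=np.stack([(u-K[0,2])/K[0,0],(v-K[1,2])/K[1,1],np.ones_like(u)],1)@np.array(p['rotation']).T
    e=np.array(p['eye'])
    s=p['depth'][v.astype(int),u.astype(int)] if z is None else (z-e[2])/r[:,2]
    return e+r*np.asarray(s)[:,None]
E
python3 - <<'E'
from h import *
s=arm.read_state();print({k:np.round(v,3) for k,v in s.items()});print(R.from_rotvec(s['tcp_rot']).as_matrix().round(2))
for n in('top','side'):
    p=arm.capture(n);save(p,n+'1.png');print(n,np.round(p['eye']),np.round(p['rotation'],2).tolist())
    for k in('corner_1','tab_a','plate','sample'):
        for d in arm.silhouettes(p,k):
            v,u=np.nonzero(d['mask']);w=world(p,u,v);print(k,round(d['conf'],2),np.round(d['extent']),np.median(w,0).round())
E
```

```text
{'clock': np.float64(0.0), 'joints': array([ 1.224,  0.277, -0.028,  1.268,  0.   ,  1.467]), 'joint_velocities': array([-0.001, -0.003, -0.002,  0.001,  0.   ,  0.003]), 'joint_torque': array([-0.0000e+00, -4.4551e+01,  2.9520e+01,  1.6000e-02, -0.0000e+00,
        0.0000e+00]), 'eef_pos': array([150.597, 605.812, 247.144]), 'tcp_rot': array([ 0.19 ,  1.563, -0.193]), 'force': array([ 0.588,  0.191, -0.511]), 'ft_torque': array([-0.014, -0.02 , -0.015]), 'gripper_width': np.float64(1.0)}
[[-0.    0.24  0.97]
 [-0.    0.97 -0.24]
 [-1.   -0.   -0.  ]]
top [ 418.    8. 1353.] [-2.14, 2.2, -0.11]Traceback (most recent call last):
  File "<stdin>", line 7, in <module>
  File "h.py", line 11, in world
    return e+r*np.asarray(s)[:,None]
           ~^~~~~~~~~~~~~~~~~~~~~~~~
ValueError: operands could not be broadcast together with shapes (3,) (1658,1658)
```

```bash
sed -i "s/np.array(p\['rotation'\]).T/R.from_rotvec(p['rotation']).as_matrix().T/" h.py
python3 - <<'E'
from h import *
for n in('top','side'):
    p=arm.capture(n);save(p,n+'1.png');print(n,np.round(p['eye']))
    for k in('corner_1','tab_a','plate','sample','stand','masking_tape','jar_putty','lacquer_tin','lacquer_bowl','sand_block_grey'):
        for d in arm.silhouettes(p,k):
            v,u=np.nonzero(d['mask']);w=world(p,u,v);print(k,round(d['conf'],2),np.round(d['extent']),np.median(w,0).round(), cv2.minAreaRect(w[:,:2].astype(np.float32)))
E
```

```text
top [ 418.    8. 1353.]
corner_1 0.61 [260. 196.  65.  64.] [552.  51.  31.] ((547.5601196289062, 42.439476013183594), (268.35687255859375, 170.5658721923828), 11.199974060058594)
corner_1 0.57 [170. 271.  34.  34.] [374. 330.  23.] ((377.7769775390625, 331.6997375488281), (97.14358520507812, 101.22413635253906), 16.120407104492188)
tab_a 0.5 [238. 196.   9.  14.] [595. 117.  38.] ((597.7329711914062, 116.43452453613281), (27.783126831054688, 37.14968490600586), 89.69662475585938)
tab_a 0.43 [282. 184.  11.  13.] [625.  -8.  40.] ((529.544677734375, -7.800238609313965), (29.71611785888672, 224.0851287841797), 89.57098388671875)
tab_a 0.42 [291. 228.  12.  12.] [498. -37.  40.] ((463.9158935546875, -25.746368408203125), (34.34539794921875, 109.18926239013672), 71.45755004882812)
plate 0.65 [260. 196.  67.  67.] [559.  51.  31.] ((548.7215576171875, 41.035308837890625), (270.34832763671875, 174.48971557617188), 12.560649871826172)
sample 0.81 [260. 194.  26.  33.] [596.  49.  39.] ((532.1581420898438, 31.05603790283203), (233.19358825683594, 63.25350570678711), 15.274555206298828)
samp
[... 3819 characters left out ...]
203125), (180.9043731689453, 898.17724609375), 14.252786636352539)
lacquer_bowl 0.79 [326. 134.  29.  28.] [ 494. -447.   38.] ((440.6575927734375, 101.0377197265625), (112.48942565917969, 1371.42431640625), 5.749167442321777)
lacquer_bowl 0.24 [251. 213.  33.  19.] [599.  57.  42.] ((600.3572998046875, 53.9739990234375), (90.96778869628906, 58.72032928466797), 14.539307594299316)
lacquer_bowl 0.19 [254. 217.  73.  52.] [563.  77.  34.] ((507.55584716796875, 383.5296630859375), (174.39093017578125, 858.9118041992188), 14.44257926940918)
sand_block_grey 0.57 [180. 287.  25.  36.] [683. 327.  27.] ((530.4178466796875, 531.42041015625), (52.30946350097656, 650.9247436523438), 36.45235061645508)
```

View pics/top1.png

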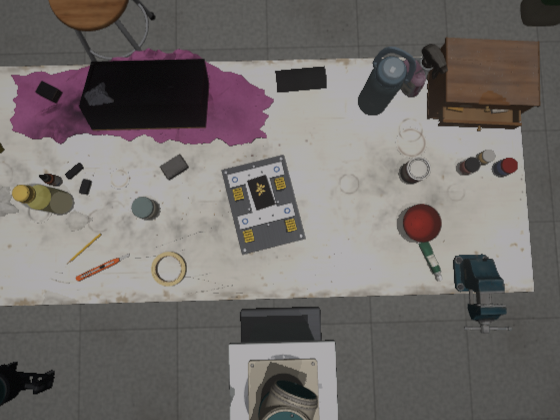

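```bash
python3 -m creep '[[0,-36,47,0],[0,-36,47,0],[0,-36,47,0],[0,-36,47,0],[0,-36,47,0],[0,-36,47,0],[0,-36,47,0],[0,-36,47,0],[0,-36,47,0],[0,-36,47,0],[0,-36,47,0],[0,-36,47,0]]' 0
```

```text
clock: 2.7
eef_pos: [608.7, 40.1, 250.7]
tcp_rot: [0.191, 1.554, -0.178]
force: [0.7, 0.5, -0.4]
gripper_width: 0.004
```

```bash
python3 -m creep '[[0,0,0,-9],[0,0,0,-9],[0,0,0,-9],[0,0,0,0]]'; python3 - <<'E'
from h import *
s=arm.read_state();print(R.from_rotvec(s['tcp_rot']).as_matrix().round(3).tolist())
p=arm.capture('wrist');save(p,'w1.png');print(p['eye'],p['rotation'])
I=cv2.cvtColor(p['image'],cv2.COLOR_RGB2HSV)
for nm,lo,hi in(('blue',(95,90,60),(125,255,255)),('yel',(18,120,90),(35,255,255))):
    m=cv2.inRange(I,lo,hi);m=cv2.morphologyEx(m,cv2.MORPH_CLOSE,np.ones((9,9)))
    n,_,st,c=cv2.connectedComponentsWithStats(m)
    for i in range(1,n):
        if st[i,4]>80: print(nm,c[i].round(),st[i],world(p,*c[i],z=32 if nm=='blue' else 41).round(1))
E
```

```text
clock: 3.2
eef_pos: [612.3, 34.6, 250.0]
tcp_rot: [-0.185, 1.551, 0.193]
force: [0.3, 0.2, -1.2]
gripper_width: -0.005
[[0.011, -0.239, 0.971], [0.006, 0.971, 0.239], [-1.0, 0.004, 0.012]]
[540.10633776  17.19613131 375.07819278] [1.81192306 2.30875609 0.35734779]
blue [239.  96.] [231  87  18  19 127] [[543.9 -25.4  32. ]]
blue [376.  99.] [368  90  18  19 121] [[515.7 101.7  32. ]]
blue [242. 225.] [235 219  15  14  92] [[670.5   3.3  32. ]]
blue [364. 227.] [357 221  15  14  92] [[641.9 130.5  32. ]]
yel [238.  41.] [ 221   19   34   46 1436] [[498.8 -34.7  41. ]]
yel [384.  45.] [ 367   23   36   44 1282] [[470.6  91.8  41. ]]
yel [302. 183.] [288 166  29  37 535] [[609.8  53.4  41. ]]
yel [240. 184.] [226 168  30  33 891] [[625.5  -6.5  41. ]]
yel [371. 187.] [356 171  31  33 865] [[597.  120.9  41. ]]
```

```bash
sleep 0
```

```text
(no output)
```

View pics/w1.png

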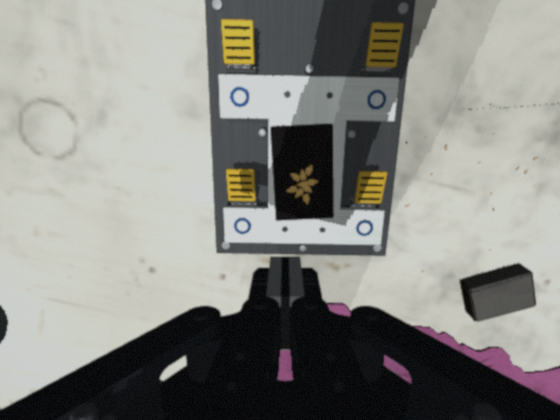

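```bash
python3 -m creep '[[0,-22,25,0],[0,-22,25,0],[50,0,0,0],[50,0,0,0],[50,0,0,0],[35,0,0,0],[0,0,0,0]]'
```

```text
clock: 4.12
eef_pos: [677.7, 5.1, 63.1]
tcp_rot: [-0.173, 1.546, 0.179]
force: [-0.6, 0.6, -0.5]
gripper_width: 0.002
```

```bash
python3 -m creep '[[4,0,-7,0],[6,0,0,0],[0,0,0,0]]';python3 -m creep '[[4,0,0,0],[4,0,0,0]]';python3 -m creep '[[4,0,0,0],[4,0,0,0]]'
```

```text
clock: 4.5
eef_pos: [673.8, 3.4, 57.4]
tcp_rot: [-0.173, 1.539, 0.177]
force: [-0.5, -0.2, -0.8]
gripper_width: -0.0
clock: 4.75
eef_pos: [675.9, 3.3, 51.4]
tcp_rot: [-0.173, 1.535, 0.176]
force: [0.2, 0.3, 0.4]
gripper_width: -0.001
clock: 5.0
eef_pos: [676.4, 3.3, 48.9]
tcp_rot: [-0.174, 1.535, 0.175]
force: [-12.9, 0.8, 31.3]
gripper_width: -0.002
```

```bash
python3 -m creep '[[-25,0,0,0],[-3,44,-1,0],[0,44,-1,0],[0,44,-1,0],[0,0,0,0]]'
```

```text
clock: 5.62
eef_pos: [644.7, 133.8, 78.7]
tcp_rot: [-0.172, 1.531, 0.173]
force: [0.1, 0.0, 0.3]
gripper_width: 0.0
```

```bash
python3 -m creep '[[12,-2,-4,0],[10,0,-1,0],[0,0,0,0]]';python3 -m creep '[[4,0,-0.5,0],[4,0,-0.5,0]]';python3 -m creep '[[4,0,0,0],[4,0,0,0]]'
```

```text
clock: 6.0
eef_pos: [640.7, 128.5, 54.0]
tcp_rot: [-0.171, 1.532, 0.171]
force: [0.7, 0.4, -0.2]
gripper_width: -0.001
clock: 6.25
eef_pos: [640.9, 127.4, 48.9]
tcp_rot: [-0.169, 1.532, 0.17]
force: [-12.9, 0.5, 33.0]
gripper_width: -0.001
clock: 6.5
eef_pos: [640.8, 127.5, 49.0]
tcp_rot: [-0.167, 1.532, 0.171]
force: [-9.1, -0.4, 21.6]
gripper_width: 0.002
```

```bash
python3 -m creep '[[-35,0,0,0],[-8,1,-40,0],[0,2,-44,0],[0,2,-44,0],[0,0,0,0]]'
```

```text
clock: 7.12
eef_pos: [512.3, 102.7, 90.6]
tcp_rot: [-0.166, 1.527, 0.168]
force: [-0.6, 0.5, -0.5]
gripper_width: 0.002
```

```bash
python3 -m creep '[[17,-1,2,0],[17,0,0,0],[0,0,0,0]]';python3 -m creep '[[4,0,0,0],[4,0,0,0]]';python3 -m creep '[[4,0,0,0],[4,0,0,0]]'
```

```text
clock: 7.5
eef_pos: [520.4, 102.1, 55.4]
tcp_rot: [-0.165, 1.521, 0.167]
force: [-0.4, -0.4, -0.5]
gripper_width: 0.001
clock: 7.75
eef_pos: [522.4, 102.2, 48.8]
tcp_rot: [-0.165, 1.521, 0.167]
force: [-13.2, -0.9, 37.4]
gripper_width: 0.002
clock: 8.0
eef_pos: [522.5, 102.2, 48.8]
tcp_rot: [-0.166, 1.524, 0.167]
force: [-13.1, -1.0, 33.0]
gripper_width: -0.0
```

```bash
python3 -m creep '[[-28,0,-4,0],[-4,-43,-4,0],[0,-43,-4,0],[0,-43,-2,0],[0,0,0,0]]'
```

```text
clock: 8.62
eef_pos: [540.5, -30.0, 86.1]
tcp_rot: [-0.17, 1.514, 0.168]
force: [-0.0, 0.4, 0.2]
gripper_width: 0.001
```

```bash
python3 -m creep '[[16,4,1,0],[15,0,1,0],[0,0,0,0]]';python3 -m creep '[[4,0,0,0],[4,0,0,0]]';python3 -m creep '[[4,0,0,0],[4,0,0,0]]'
```

```text
clock: 9.0
eef_pos: [542.3, -23.2, 52.2]
tcp_rot: [-0.17, 1.515, 0.17]
force: [-0.2, 0.3, 0.4]
gripper_width: 0.004
clock: 9.25
eef_pos: [542.7, -22.8, 44.3]
tcp_rot: [-0.173, 1.516, 0.17]
force: [-7.7, -1.6, 21.0]
gripper_width: 0.001
clock: 9.5
eef_pos: [542.9, -22.9, 43.4]
tcp_rot: [-0.175, 1.517, 0.169]
force: [-13.5, 0.0, 37.2]
gripper_width: 0.001
```

```bash
python3 -m creep '[[-25,0,0,0],[-12,0,-25,0],[0,-1,-25,0],[0,0,0,0]]';python3 -m creep '[[8,0,0,0],[0,0,0,0]]'
```

```text
clock: 10.0
eef_pos: [493.7, -34.4, 81.6]
tcp_rot: [-0.176, 1.511, 0.17]
force: [-0.4, -0.0, 0.6]
gripper_width: -0.001
clock: 10.25
eef_pos: [495.9, -34.2, 73.2]
tcp_rot: [-0.176, 1.509, 0.171]
force: [0.8, 1.2, 0.0]
gripper_width: -0.001
```

```bash
python3 -m creep '[[5,0,0,0],[5,0,0,0],[4,0,0,0],[4,0,0,0]]';python3 -m creep '[[4,0,0,0],[4,0,0,0],[4,0,0,0]]'
```

```text
clock: 10.75
eef_pos: [497.5, -34.4, 55.0]
tcp_rot: [-0.177, 1.512, 0.17]
force: [-7.3, 0.1, 13.0]
gripper_width: 0.0
clock: 11.12
eef_pos: [495.2, -35.1, 50.2]
tcp_rot: [-0.179, 1.521, 0.169]
force: [-15.2, 3.0, 44.9]
gripper_width: 0.002
```

```bash
python3 -m creep '[[-30,0,0,0],[-55,0,0,0],[-55,0,0,0],[-10,0,60,0],[0,0,60,0],[0,0,0,0]]'; python3 - <<'E'
from h import *
p=arm.capture('wrist');save(p,'w2.png')
I=cv2.cvtColor(p['image'],cv2.COLOR_RGB2HSV);out=[]
for nm,lo,hi in(('blue',(95,90,60),(125,255,255)),('yel',(18,120,90),(35,255,255))):
    m=cv2.inRange(I,lo,hi);m=cv2.morphologyEx(m,cv2.MORPH_CLOSE,np.ones((9,9)))
    n,l,st,c=cv2.connectedComponentsWithStats(m)
    for i in range(1,n):
        if st[i,4]>80:
            v,u=np.nonzero(l==i);w=world(p,u,v);print(nm,c[i].round(),np.median(w,0).round(1),np.percentile(w[:,2],[5,95]).round(1))
cv2.imwrite('pics/w2.png',cv2.resize(cv2.imread('pics/w2.png'),(784,588)))
E
```

```text
clock: 11.88
eef_pos: [609.4, -7.8, 212.0]
tcp_rot: [-0.179, 1.515, 0.167]
force: [0.0, 0.1, -1.5]
gripper_width: 0.0
blue [439. 104.] [515.8 101.5  32.4] [31.4 33.7]
blue [283. 103.] [543.8 -25.6  32.7] [31.6 33.9]
blue [284. 244.] [670.6   2.2  32.7] [31.7 33.8]
blue [419. 244.] [641.6 130.3  32.6] [31.5 33.7]
yel [284.  35.] [493.7 -35.9  34.2] [32.9 35.6]
yel [453.  41.] [470.2  91.9  41.3] [36.2 45.7]
yel [353. 199.] [609.1  54.1  40.8] [39.7 41.9]
yel [284. 201.] [625.5  -6.7  41.6] [36.3 45.6]
yel [429. 201.] [596.6 119.6  41.4] [36.1 45.8]
```

View pics/w2.png

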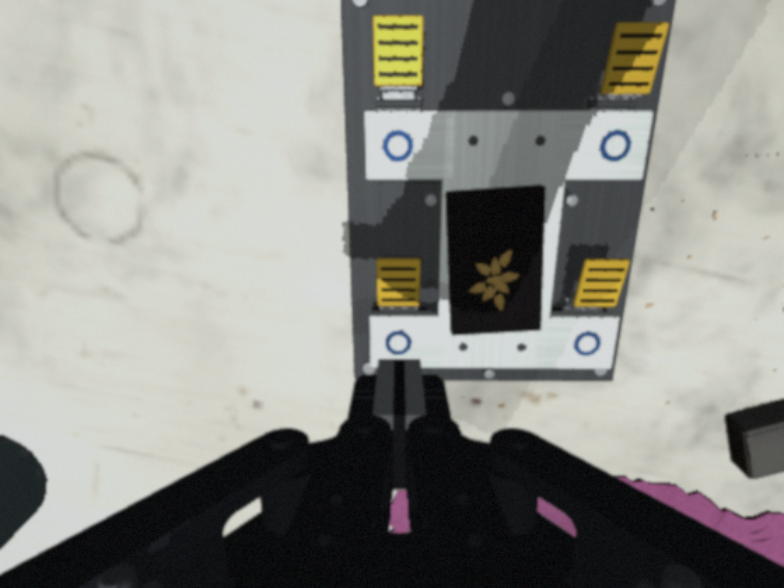

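The picture shows the near-right tab (398,50) flat at 34 mm. The other three still stand at about 41 mm, all four rings are at 32.4–32.7 mm, and the sample has not moved.

```bash
python3 -c "
from h import *
print(arm.read_state()['force'],arm.sign_off())"
```

```text
the job is handed in; nothing more can be done
[-0.19078818 -0.73948829 -0.35109071] None
```

The job is done and handed in at about 12 s on the clock; `sign_off` gives no verdict, so I don't have the official result.

- **Finding the corner:** I pressed all four corners with closed fingertips. Corners 1, 2 and 3 held firm at 31–37 N. Corner 4 (near right) sank about 5.5 mm.
- **Fixing it:** I pressed the tab beside corner 4 down to its stop, with about 45 N.
- **Last checks:**
  - That tab is flat at 34.2 mm, and the other three still stand at about 41 mm.
  - All four rings are at 32.4–32.7 mm, so the plate is level at its original height.
  - The sample's motif is within 1 mm of its position in the first close-up.
  - The arm is clear of everything, with about 0 N on the tool.
- **Not checked:** I did not press corner 4 again afterwards, and no check disagreed with another.

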